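# Load the laser marker's nests so that all tops come to focus height

## Task

Load the four metal samples into the laser marker's nests: set each one upright in the nest that is cut for its shape and height, fully down on the pocket floor (the pockets are roomy sideways), so that all four tops end level at the one focus height. Leave the loupe and the focus gauge where they stand.

Things in the scene. Friction and masses are not known exactly. Their poses are not given: they have to be found in the camera images.
- part_tall_center (a point): Tall slim turned metal part, a plain cylinder 20 mm in diameter and 50 mm high, about 60 g. Stands upright, loose, on the bench top to the right of the nests; the point is its centre, half-way up; z axis along its height. 
- part_mid_center (a point): Turned metal part of middling height, a cylinder 22 mm in diameter and 34 mm high, about 60 g. Stands upright, loose, on the bench top to the right of the nests; the point is its centre, half-way up; z axis along its height. 
- part_disc_center (a point): Low thick turned metal part, a cylinder 30 mm in diameter and 22 mm high with a small bore, about 60 g. Stands upright, loose, on the bench top to the right of the nests; the point is its centre, half-way up; z axis along its height. 
- part_block_center (a point): Ground rectangular steel block 25 x 50 x 25 mm (x, y, z), about 0.24 kg; its y axis is its long side. Lies on its 25 x 50 face, loose, on the bench top to the right of the nests; the point is its centre, half-way up.
- nest_low_round_seat (a point): Lowest of four aluminium nests: block 62 x 62 mm and 14 mm high, with a round pocket 35 mm wide (41 mm at the mouth), for the 20 mm x 50 mm part. On the dark 10 mm tooling plate, in one of four stations 84 mm apart in a square. The point: centre of the pocket's flat floor, z up; pocket 10 mm deep, its upper 3 mm a 45-degree chamfer. Floor 14 mm above the bench, rim 24 mm.
- nest_mid_round_seat (a point): Nest of middling height: block 62 x 62 mm and 30 mm high, with a round pocket 37 mm wide (43 mm at the mouth), for the 22 mm x 34 mm part. On the dark 10 mm tooling plate, in one of four stations 84 mm apart in a square. The point: centre of the pocket's flat floor, z up; pocket 10 mm deep, its upper 3 mm a 45-degree chamfer. Floor 30 mm above the bench, rim 40 mm.
- nest_wide_round_seat (a point): Highest nest: block 62 x 62 mm and 42 mm high, with the widest round pocket, 45 mm (51 mm at the mouth), for the 30 mm x 22 mm part. On the dark 10 mm tooling plate, in one of four stations 84 mm apart in a square. The point: centre of the pocket's flat floor, z up; pocket 10 mm deep, its upper 3 mm a 45-degree chamfer. Floor 42 mm above the bench, rim 52 mm.
- nest_oblong_seat (a point): Nest with a rectangular pocket: block 62 x 84 mm and 39 mm high, pocket 37 x 62 mm (43 x 68 mm at the mouth), long side along y, for the rectangular block (either way round). On the dark 10 mm tooling plate, in one of four stations 84 mm apart in a square. The point: centre of the pocket's flat floor, z up; pocket 10 mm deep, its upper 3 mm a 45-degree chamfer. Floor 39 mm above the bench, rim 49 mm.
- loupe_center (a point): Black eye loupe, 38 mm in diameter and 30 mm high, standing loose among the parts; not part of the job. The point is its centre, half-way up.
- focus_gauge_center (a point): Focus height gauge: white rod 16 mm thick and 102 mm tall with red ends (foot 28 mm), standing loose behind the parts; easily knocked over, not part of the job. The point is its centre, half-way up.
Things that resemble listed ones, but are neither listed nor needed, are in the scene too. What is shaped like the part that bears part_block_center but red is not meant.

How it is judged:
By the outcome, as a careful person would: the job done as asked, in the order asked, and still so for the second after the job is handed in, with the robot touching nothing.
It also fails if it takes over 112 s, if anything falls off the work surface, if the arm or the gripper's body presses on something with over 40 N, if the wrist force passes 120 N, or if a joint passes its speed limit or range.

## Robot

A 7-joint arm with a two-finger parallel gripper is mounted at the origin on a cart in front of the work surface, level with it; the furniture and walls round the work are solid. World frame = base frame: x ahead of the robot, y to its left, z up, the work surface at z = 0. Lengths are in m, angles in degrees, forces in N, time in s.
With the tool pointing down it reaches from about 0.4 to 0.9 m from the base axis. Payload 5.6 kg.
Tool frame: the origin (TCP) lies between the finger pads; the fingertips stand 17 mm ahead of it and the grasp point (between the pads) lies 2 mm behind it (robot.nose_length is the distance from the TCP to the fingertips, in m); z points along the fingers, y is the direction in which the jaws open and shut (so a half turn about z gives the same grasp; the last joint's range is limited). The gripper opens to 92 mm and grips with 3 to 60 N. Pads are 20 mm wide; open, the fingers measure 128 mm over their backs; the gripper's body (75 mm by 189 mm) begins 69 mm behind the grasp point.
Start: joints at [69.385, 26.786, -0.665, 91.828, 0.344, 61.387, -3.226], TCP at [0.202, -0.618, 0.232] pointing down, gripper open.
Joint ranges: [-144.91, 144.91], [-17.63, 115.5], [-89.93, 88.59], [15.96, 139.68], [-74.01, 254.01], [8.47, 105.57], [-167.45, 167.45]. Speed limits (degrees/s): [147.25, 147.25, 180, 180, 180, 180, 180].

## Interface

Orientations are given as a 3x3 rotation matrix whose columns are the frame's x, y, z axes.
In Python, from rig import robot, vision gives the robot as it stands.
- The arm moves only by the tool apply_moves, never from a script. Its arguments are lists of equal length, an entry for each row: "translation": the shift along the world's x, y, z in cm, a list of three; "angular": the turn, a rotation vector about the world's x, y, z in degrees, a list of three; "grip": the gripper command: -1 is fully open, 1 is shut, values between are in proportion. In form: {"translation": [[x, y, z], ...], "angular": [[ax, ay, az], ...], "grip": [grip, ...]}. A call has 1 to 5 rows; each row shifts and turns the commanded pose from where the row before left it; what a row does not reach is not made up. A row lasts 1/10 s, in which the tool goes at most 50 mm and 8.59 degrees, less where a joint would pass 70% of its speed; a pose out of reach is approached as far as the arm can. A call is refused whole if a number of a shift passes 5 or a number of a turn 8.59, either way. A call with a gripper value outside its range is refused whole. The fingers move at their own pace and stop on an object; the grip force is fixed at half the most. Time passes only in rows, so rows that do not move let the fingers close. It gives the time, the measured TCP pose, the force and the opening at its end, in the units of the state.
- robot.state(): the state, without advancing time (a new reading comes with each control period).
- vision.get_image(name): name is "scene" or "side" or "wrist"; returns the picture (400x640x3 uint8, red, green, blue); there is no depth.
- vision.camera_info(name): a dict with "K" (3x3 intrinsics, pixels), "R" (3x3) and "t" (3): a world point X has camera coordinates R X + t. Camera axes: x right, y down, z forward; pixel columns grow to the right and rows downward; lengths in m; the calibration is good to about 2 mm. A picture is of the moment at which its call begins: read the wrist's pose just before it. camera_info takes no time and is no camera call; for the wrist camera it gives the pose at the moment of the call.
- robot.sign_off(): hands the job in, once; it reports no verdict.
The state is a dict: "time": time; "joint_pos": joint angles; "joint_vel": joint speeds; "tau": joint torques, N m; "tcp_pos": TCP position; "tool_rot": TCP orientation; "force": force on the tool from outside, world axes, zero at the start; "torque": the same for the moment, N m; "width": opening from 0.0 (shut) to 1.0 (fully open).
Only numpy, scipy, OpenCV 4.12 (cv2) and the standard library are available. Lean on these libraries where they do the work, as an engineer would, in place of code of your own. Each camera call takes 0.05 s, during which the arm holds its last target.

## Working session

There is one attempt and no reset: what is moved stays moved. The work goes in short steps, Python scripts to look and compute and a tool call to move; the robot and the scene stay as the last step left them, time stands still between calls to the robot, and variables do not carry over. Pictures are saved under pics/ and viewed, and the job is handed in when it is done.

Besides the shell and the picture viewer there is one more tool, called after ">>>" by a JSON object that holds its "fn" and its "kwargs", one argument or row to a line. apply_moves: Moves the arm, as the interface text tells. Its arguments: {"type":"object","properties":{"translation":{"type":"array"},"angular":{"type":"array"},"grip":{"type":"array"}},"required":["translation","angular","grip"]}

```bash
mkdir -p pics; cat > h.py <<'E'
from rig import robot, vision
import numpy as np, cv2
def snap(n,f):
    im=vision.get_image(n); cv2.imwrite('pics/'+f,im[:,:,::-1]); return im
def ray(n,u,v,z,ci=None):
    c=ci or vision.camera_info(n);K,R,t=[np.array(c[k]) for k in('K','R','t')]
    d=R.T@np.linalg.inv(K)@np.array([u,v,1.]);o=-R.T@t
    return o+d*(z-o[2])/d[2]
def proj(n,X,ci=None):
    c=ci or vision.camera_info(n);K,R,t=[np.array(c[k]) for k in('K','R','t')]
    p=K@(R@np.array(X)+t);return p[:2]/p[2]
E
python3 - <<'E'
from h import *
s=robot.state();print(s)
for n in('scene','side','wrist'):
    snap(n,n+'0.png');c=vision.camera_info(n);print(n,np.round(-np.array(c['R']).T@c['t'],3),np.round(c['R'],2).tolist(),np.array(c['K'])[0,0])
E
```

```text
{'time': 0.0, 'joint_pos': array([69.38361103, 26.83593381, -0.66488238, 91.88016098,  0.34493477,
       61.38530679, -3.22411689]), 'joint_vel': array([-0.06155927, -0.09977642, -0.03583246,  0.08346711, -0.03621169,
        0.03860167,  0.07104581]), 'tau': array([-2.30386704e-04, -5.20572603e+01, -1.19433529e-02, -2.43751252e+01,
       -5.65726741e-02,  1.72579213e-02,  1.35290520e-04]), 'tcp_pos': array([ 0.20226981, -0.61715651,  0.23064656]), 'tool_rot': array([[ 9.50237282e-01,  3.11526336e-01, -6.70936559e-04],
       [ 3.11527028e-01, -9.50235944e-01,  1.60072088e-03],
       [-1.38881323e-04, -1.73007953e-03, -9.99998494e-01]]), 'force': array([ 0.43252461,  0.51201467, -0.13996125]), 'torque': array([ 0.03142692, -0.0423758 , -0.02290821]), 'width': 1.0000245232591576}
scene [ 0.063 -0.425  0.431] [[0.69, -0.73, -0.02], [-0.31, -0.26, -0.91], [0.66, 0.63, -0.41]] 383.90695400289997
side [ 0.618 -0.691  0.608] [[1.0, 0.01, 0.0], [0.01, -0.56, -0.83], [-0.01, 0.83, -0.56]] 482.86221279208974
wrist [ 0.269 -0.595  0.383] [[0.31, -0.95, -0.0], [-0.92, -0.3, 0.26], [-0.24, -0.08, -0.97]] 284.40607008854056
```

View pics/scene0.png

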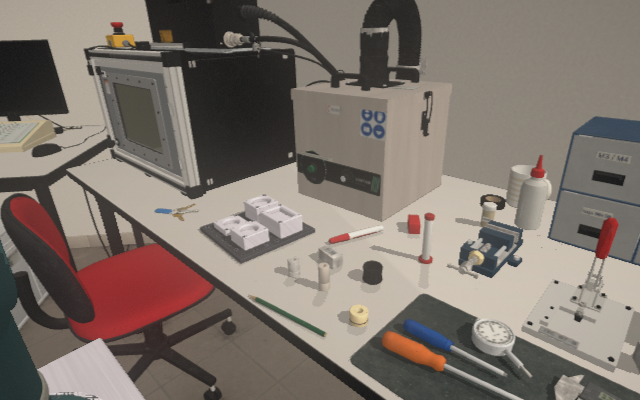

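View pics/side0.png

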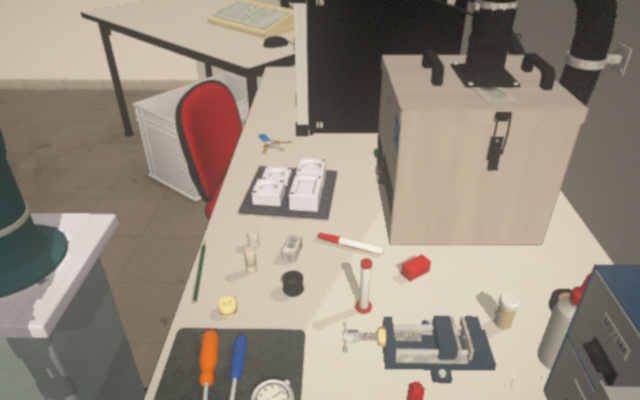

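View pics/wrist0.png

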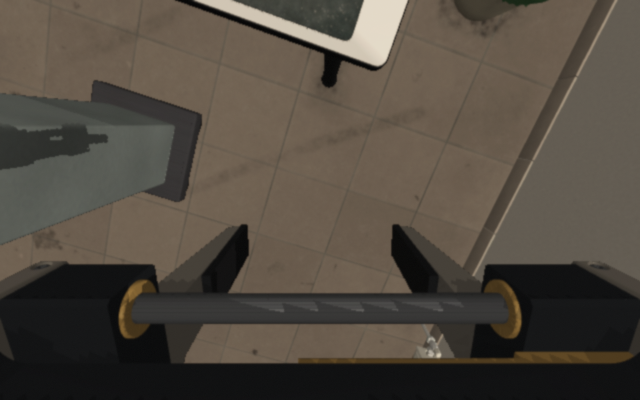

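```bash
python3 - <<'E'
import cv2
a=cv2.imread('pics/scene0.png')[180:340,190:450]; cv2.imwrite('pics/sc.png',cv2.resize(a,None,fx=3,fy=3,interpolation=cv2.INTER_CUBIC))
a=cv2.imread('pics/side0.png')[150:330,180:440]; cv2.imwrite('pics/si.png',cv2.resize(a,None,fx=3,fy=3,interpolation=cv2.INTER_CUBIC))
E
```

```text
(no output)
```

View pics/sc.png

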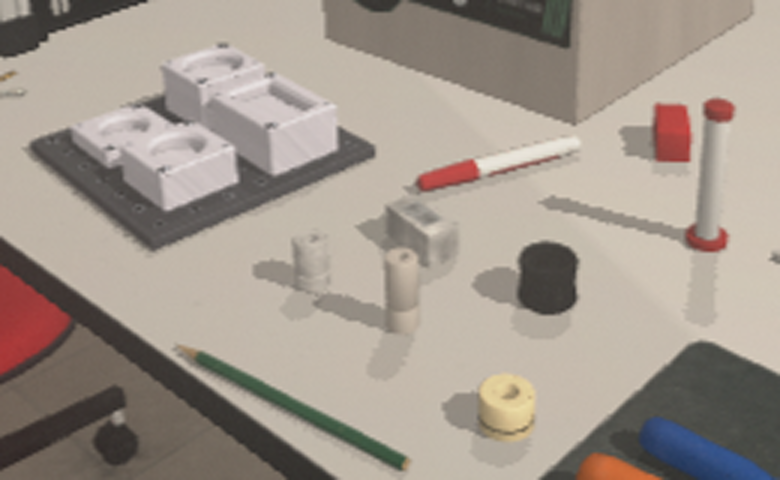

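View pics/si.png

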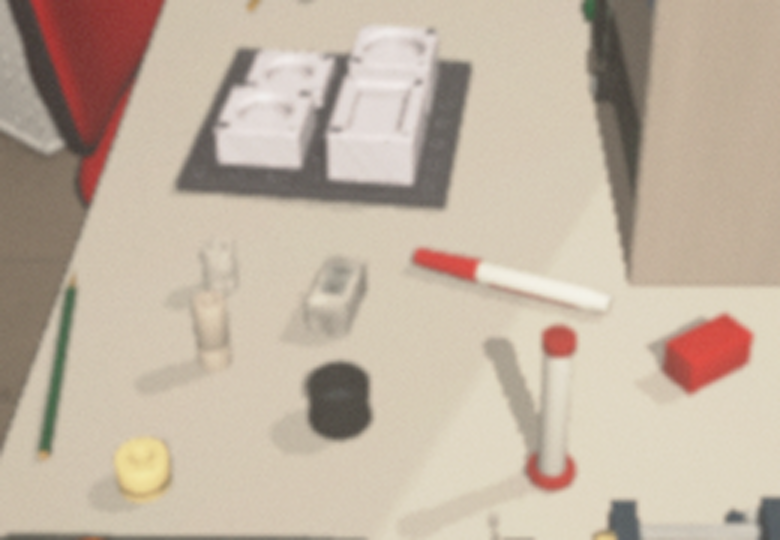

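```bash
python3 - <<'E'
from h import *
P={'tall':(.05,(208,299),(402,257)),'mid':(.034,(218,246),(314,239)),'disc':(.022,(141,453),(508,391)),'block':(.025,(338,279),(421,218)),
'low':(.024,(290,73),(130,127)),'midn':(.04,(266,105),(180,150)),'wide':(.052,(393,50),(214,63)),'obl':(.049,(383,105),(273,101)),'gaugefoot':(.0,(551,475),(707,242)),'loupe':(.03,(338,380),(548,260))}
for k,(z,a,b) in P.items():
    print(k,ray('side',180+a[0]/3,150+a[1]/3,z).round(4),ray('scene',190+b[0]/3,180+b[1]/3,z).round(4))
E
```

```text
tall [ 0.4725 -0.0182  0.05  ] [ 0.4691 -0.0234  0.05  ]
mid [0.4671 0.0548 0.034 ] [0.4641 0.0491 0.034 ]
disc [ 0.4474 -0.1182  0.022 ] [ 0.445 -0.123  0.022]
block [0.5463 0.0332 0.025 ] [0.5372 0.0252 0.025 ]
low [0.4901 0.292  0.024 ] [0.4868 0.2871 0.024 ]
midn [0.4804 0.2184 0.04  ] [0.473  0.2009 0.04  ]
wide [0.5723 0.2808 0.052 ] [0.5683 0.2824 0.052 ]
obl [0.5679 0.2054 0.049 ] [0.5575 0.1967 0.049 ]
gaugefoot [ 0.6761 -0.1101  0.    ] [ 0.6707 -0.1124  0.    ]
loupe [ 0.5534 -0.0662  0.03  ] [ 0.5472 -0.0718  0.03  ]
```

```bash
python3 - <<'E'
from h import *
for n,u,v in [('side',390,241),('side',378,160),('scene',383,211),('scene',299,194),('side',242,212),('side',330,218),('side',330,168)]:
    print(n,u,v,ray(n,u,v,0).round(3))
c=vision.camera_info('wrist');s=robot.state();R=s['tool_rot'];o=-np.array(c['R']).T@c['t']
print('cam in tool',R.T@(o-s['tcp_pos']),(R.T@np.array(c['R']).T).round(3))
E
```

```text
side 390 241 [0.739 0.074 0.   ]
side 378 160 [0.74  0.409 0.   ]
scene 383 211 [0.803 0.088 0.   ]
scene 299 194 [0.739 0.336 0.   ]
side 242 212 [0.425 0.17  0.   ]
side 330 218 [0.617 0.151 0.   ]
side 330 168 [0.616 0.366 0.   ]
cam in tool [ 0.0704384  -0.00067203 -0.15210969] [[-0.    -0.967 -0.255]
 [ 1.     0.    -0.   ]
 [ 0.    -0.255  0.967]]
```

>>> {"fn": "apply_moves", "kwargs": {
  "translation": [
    [1, 2, 2],
    [2, 4, 1],
    [2, 4, 1],
    [2, 4, 1],
    [2, 4, 0.5]
  ],
  "angular": [
    [0, 0, 4],
    [0, 0, 5],
    [0, 0, 5],
    [0, 0, 5],
    [0, 0, 5]
  ],
  "grip": [-1, -1, -1, -1, -1]
}}

```text
time: 0.65
tcp_pos: [0.2932, -0.4362, 0.2873]
tool_rot: [[0.739, 0.674, 0.001], [0.674, -0.739, -0.001], [-0.0, 0.001, -1.0]]
force: [0.8, -0.7, 0.5]
width: 1.002
```

>>> {"fn": "apply_moves", "kwargs": {
  "translation": [
    [2, 4, 0.5],
    [2, 4, 0.5],
    [2, 4, 0],
    [2, 4, 0],
    [2, 4, 0]
  ],
  "angular": [
    [0, 0, 5],
    [0, 0, 5],
    [0, 0, 5],
    [0, 0, 5],
    [0, 0, 5]
  ],
  "grip": [-1, -1, -1, -1, -1]
}}

```text
time: 1.15
tcp_pos: [0.3928, -0.2359, 0.2967]
tool_rot: [[0.385, 0.923, 0.0], [0.923, -0.385, -0.001], [-0.0, 0.0, -1.0]]
force: [1.0, 0.8, -0.5]
width: 1.001
```

>>> {"fn": "apply_moves", "kwargs": {
  "translation": [
    [2, 4, 0],
    [2, 4, 0],
    [2, 4, 0],
    [2, 4, 0],
    [2, 4, 0]
  ],
  "angular": [
    [0, 0, 5],
    [0, 0, 5],
    [0, 0, 5],
    [0, 0, 5],
    [0, 0, 3]
  ],
  "grip": [-1, -1, -1, -1, -1]
}}

```text
time: 1.65
tcp_pos: [0.4928, -0.0361, 0.2967]
tool_rot: [[-0.005, 1.0, 0.0], [1.0, 0.005, -0.0], [-0.0, 0.0, -1.0]]
force: [0.5, -0.3, -0.3]
width: 1.002
```

>>> {"fn": "apply_moves", "kwargs": {
  "translation": [
    [0, 3, 0],
    [0, 0, 0],
    [0, 0, 0]
  ],
  "angular": [
    [0, 0, 0],
    [0, 0, 0],
    [0, 0, 0]
  ],
  "grip": [-1, -1, -1]
}}

```text
time: 1.95
tcp_pos: [0.4922, -0.0075, 0.2963]
tool_rot: [[-0.004, 1.0, -0.001], [1.0, 0.004, -0.0], [-0.0, -0.001, -1.0]]
force: [0.8, -0.5, 0.1]
width: 0.999
```

```bash
python3 - <<'E'
from h import *
import json
s=robot.state();print(s['time'],s['tcp_pos'],s['tool_rot'].round(3),s['joint_pos'].round(1))
c=vision.camera_info('wrist');np.save('c1.npy',c,allow_pickle=True)
im=snap('wrist','w1.png')
E
```

```text
1.95 [ 0.49222034 -0.00752195  0.29633141] [[-0.004  1.    -0.001]
 [ 1.     0.004 -0.   ]
 [-0.    -0.001 -1.   ]] [ 29.   11.  -35.9 107.2   7.2  64.   -9.4]
```

View pics/w1.png

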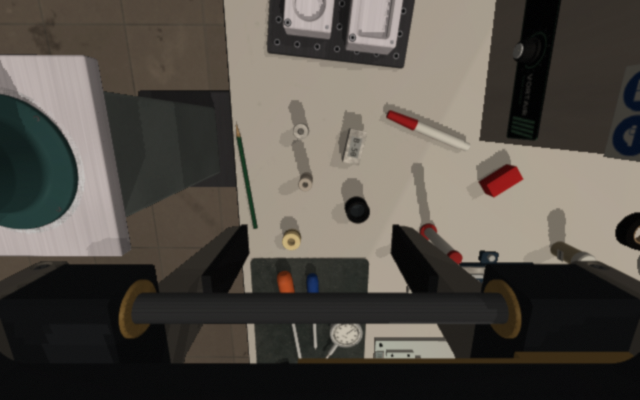

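```bash
python3 - <<'E'
import cv2
a=cv2.imread('pics/w1.png')[115:255,270:400]; cv2.imwrite('pics/w1c.png',cv2.resize(a,None,fx=4,fy=4,interpolation=cv2.INTER_CUBIC))
E
```

```text
(no output)
```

View pics/w1c.png

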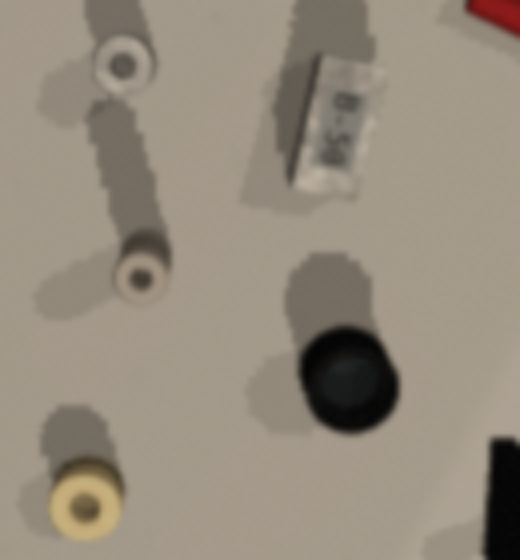

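```bash
python3 - <<'E'
from h import *
c=np.load('c1.npy',allow_pickle=True).item()
P={'tall':(.05,141,278),'mid':(.034,124,64),'disc':(.022,86,506),'b1':(.025,322,57),'b2':(.025,383,67),'b3':(.025,355,195),'b4':(.025,296,184)}
Q={k:ray('wrist',270+(u+.5)/4-.5,115+(v+.5)/4-.5,z,c) for k,(z,u,v) in P.items()}
for k in Q:print(k,Q[k].round(4))
b=[Q['b%d'%i] for i in(1,2,3,4)];print(np.mean(b,0).round(4))
L=(b[0]+b[1]-b[2]-b[3])/2;W=(b[1]+b[2]-b[0]-b[3])/2
print(np.linalg.norm(L),np.linalg.norm(W),np.degrees(np.arctan2(L[1],L[0])),np.degrees(np.arctan2(W[1],W[0])))
E
```

```text
tall [ 0.4698 -0.0195  0.05  ]
mid [0.4637 0.0545 0.034 ]
disc [ 0.4453 -0.1194  0.022 ]
b1 [0.5347 0.057  0.025 ]
b2 [0.5569 0.0536 0.025 ]
b3 [0.5486 0.0071 0.025 ]
b4 [0.5265 0.0111 0.025 ]
[0.5417 0.0322 0.025 ]
0.04693084692077729 0.02246404733222939 79.83067458205922 -9.535274050755051
```

>>> {"fn": "apply_moves", "kwargs": {
  "translation": [
    [0.5, 4.5, 0],
    [0.5, 4.5, 0],
    [0, 4.5, 0],
    [0, 4.5, 0],
    [0, 0, 0]
  ],
  "angular": [
    [0, 0, 0],
    [0, 0, 0],
    [0, 0, 0],
    [0, 0, 0],
    [0, 0, 0]
  ],
  "grip": [-1, -1, -1, -1, -1]
}}

```text
time: 2.5
tcp_pos: [0.5015, 0.1774, 0.2969]
tool_rot: [[-0.01, 1.0, 0.0], [1.0, 0.01, 0.003], [0.003, 0.0, -1.0]]
force: [-0.4, 0.1, 0.0]
width: 0.997
```

```bash
python3 - <<'E'
from h import *
s=robot.state();print(s['time'],s['tcp_pos'],s['joint_pos'].round(1))
c=vision.camera_info('wrist');np.save('c2.npy',c,allow_pickle=True)
im=snap('wrist','w2.png')
for q in [(.48,.2),(.56,.28)]:print(proj('wrist',[*q,.04],c))
E
```

```text
2.5 [0.50147997 0.1773975  0.29691528] [ 11.4  16.6 -41.2 102.1  11.8  65.6 -32.9]
[305.63816447 159.5361862 ]
[364.06541245 101.36194219]
```

View pics/w2.png

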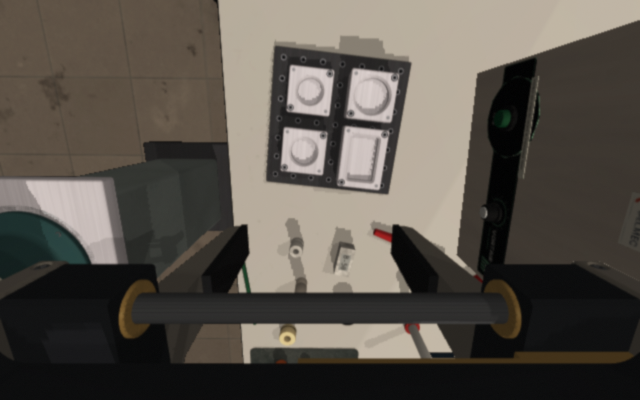

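```bash
python3 - <<'E'
import cv2
a=cv2.imread('pics/w2.png')[40:200,262:414]; cv2.imwrite('pics/w2c.png',cv2.resize(a,None,fx=3.75,fy=3.75,interpolation=cv2.INTER_CUBIC))
E
```

```text
(no output)
```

View pics/w2c.png

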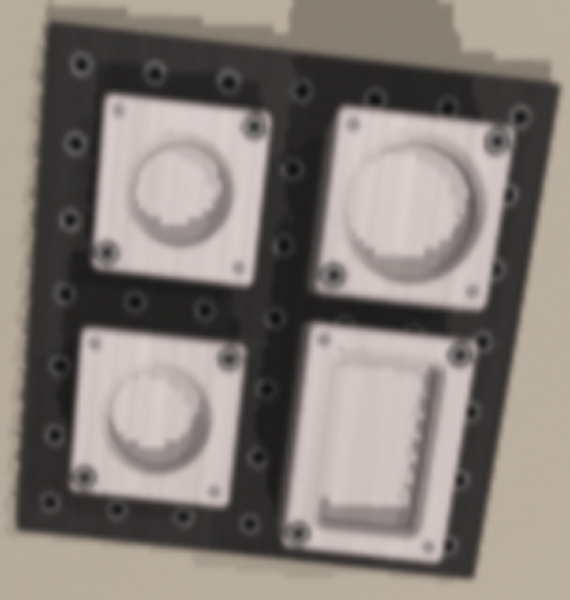

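```bash
python3 - <<'E'
from h import *
c=np.load('c2.npy',allow_pickle=True).item()
N={'low':(.024,[(107,95),(272,110),(254,287),(93,272)]),'mid':(.04,[(80,327),(246,342),(229,507),(69,491)]),'wide':(.052,[(338,105),(515,124),(487,311),(313,294)]),'obl':(.049,[(308,325),(475,342),(443,563),(283,546)])}
for k,(z,q) in N.items():
    b=[ray('wrist',262+(u+.5)/3.75-.5,40+(v+.5)/3.75-.5,z,c) for u,v in q]
    L=(b[0]+b[1]-b[2]-b[3])/2;W=(b[1]+b[2]-b[0]-b[3])/2
    print(k,np.mean(b,0).round(4),np.linalg.norm(L).round(4),np.linalg.norm(W).round(4),np.degrees(np.arctan2(L[1],L[0])).round(1),np.degrees(np.arctan2(W[1],W[0])).round(1))
E
```

```text
low [0.4857 0.2943 0.024 ] 0.0628 0.0613 84.6 -4.4
mid [0.4766 0.2118 0.04  ] 0.0622 0.0621 84.8 -4.9
wide [0.5681 0.2862 0.052 ] 0.0628 0.0623 84.7 -5.0
obl [0.5598 0.2028 0.049 ] 0.0827 0.0617 85.3 -5.4
```

>>> {"fn": "apply_moves", "kwargs": {
  "translation": [
    [0.8, -2.9, -3.9],
    [0.8, -2.9, -3.9],
    [0.8, -2.9, -3.9],
    [0.8, -2.9, -3.9],
    [0.8, -2.9, -3.9]
  ],
  "angular": [
    [0, 0, -2.1],
    [0, 0, -2.1],
    [0, 0, -2.1],
    [0, 0, -2.1],
    [0, 0, -2.1]
  ],
  "grip": [0, 0, 0, 0, 0]
}}

```text
time: 3.05
tcp_pos: [0.5425, 0.0225, 0.1001]
tool_rot: [[0.185, 0.983, 0.0], [0.983, -0.185, -0.002], [-0.002, 0.001, -1.0]]
force: [-0.6, -0.3, 0.3]
width: 0.592
```

>>> {"fn": "apply_moves", "kwargs": {
  "translation": [
    [0, 0, 0],
    [0, 0, 0],
    [0, 0, 0]
  ],
  "angular": [
    [0, 0, 0],
    [0, 0, 0],
    [0, 0, 0]
  ],
  "grip": [0, 0, 0]
}}

```text
time: 3.35
tcp_pos: [0.5431, 0.0272, 0.1028]
tool_rot: [[0.18, 0.984, 0.002], [0.984, -0.18, 0.0], [0.001, 0.002, -1.0]]
force: [-0.1, 0.5, 0.9]
width: 0.5
```

```bash
python3 - <<'E'
from h import *
s=robot.state();print(s['time'],s['tcp_pos'],s['width'])
c=vision.camera_info('wrist')
print(s['tcp_pos'].round(4),s['tool_rot'].round(3).tolist())
snap('wrist','w3.png')
print(proj('wrist',[.5417,.0322,.025],c))
E
```

```text
3.35 [0.54311983 0.02720294 0.10280008] 0.4995001222434507
[0.5431 0.0272 0.1028] [[0.18, 0.984, 0.002], [0.984, -0.18, 0.0], [0.001, 0.002, -1.0]]
[318.29236942 205.97724291]
```

View pics/w3.png

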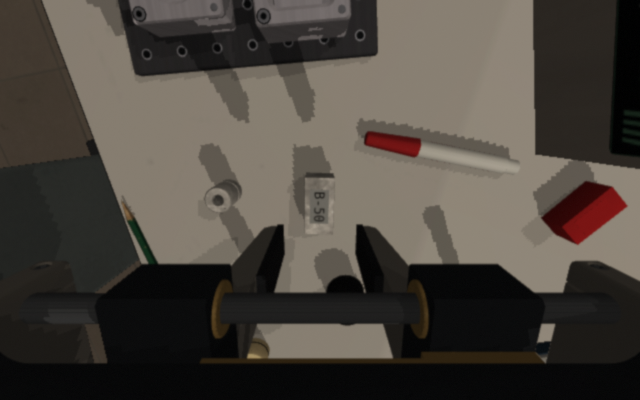

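>>> {"fn": "apply_moves", "kwargs": {
  "translation": [
    [-0.1, 0.5, -2],
    [0, 0, -3],
    [0, 0, -2.4],
    [0, 0, 0],
    [0, 0, 0]
  ],
  "angular": [
    [0, 0, 0],
    [0, 0, 0],
    [0, 0, 0],
    [0, 0, 0],
    [0, 0, 0]
  ],
  "grip": [0, 0, 0, 0, 0]
}}

```text
time: 3.9
tcp_pos: [0.5421, 0.0332, 0.0288]
tool_rot: [[0.178, 0.984, 0.002], [0.984, -0.178, 0.0], [0.001, 0.001, -1.0]]
force: [-0.6, 0.3, 0.6]
width: 0.497
```

>>> {"fn": "apply_moves", "kwargs": {
  "translation": [
    [0, 0, 0],
    [0, 0, 0],
    [0, 0, 0],
    [0, 0, 0]
  ],
  "angular": [
    [0, 0, 0],
    [0, 0, 0],
    [0, 0, 0],
    [0, 0, 0]
  ],
  "grip": [1, 1, 1, 1]
}}

```text
time: 4.3
tcp_pos: [0.5426, 0.0324, 0.0288]
tool_rot: [[0.18, 0.984, 0.003], [0.984, -0.18, -0.0], [0.0, 0.002, -1.0]]
force: [-0.3, 0.1, 6.9]
width: 0.268
```

>>> {"fn": "apply_moves", "kwargs": {
  "translation": [
    [0, 0, 1],
    [0, 0, 2],
    [0, 0, 3],
    [0, 0, 0],
    [0, 0, 0]
  ],
  "angular": [
    [0, 0, 0],
    [0, 0, 0],
    [0, 0, 0],
    [0, 0, 0],
    [0, 0, 0]
  ],
  "grip": [1, 1, 1, 1, 1]
}}

```text
time: 4.8
tcp_pos: [0.5413, 0.032, 0.0879]
tool_rot: [[0.18, 0.984, 0.001], [0.984, -0.18, -0.0], [-0.0, 0.001, -1.0]]
force: [-0.6, 0.3, -2.8]
width: 0.269
```

```bash
python3 - <<'E'
from h import *
s=robot.state();print(s['time'],s['tcp_pos'],s['width'],s['force'])
im=snap('side','s3.png');snap('wrist','w4.png')
a=im[200:330,200:400,::-1];cv2.imwrite('pics/s3c.png',cv2.resize(a,None,fx=4,fy=4))
E
```

```text
4.8 [0.54133979 0.03200743 0.08788898] 0.26902875949625465 [-0.64626553  0.276171   -2.81064093]
```

View pics/s3.png

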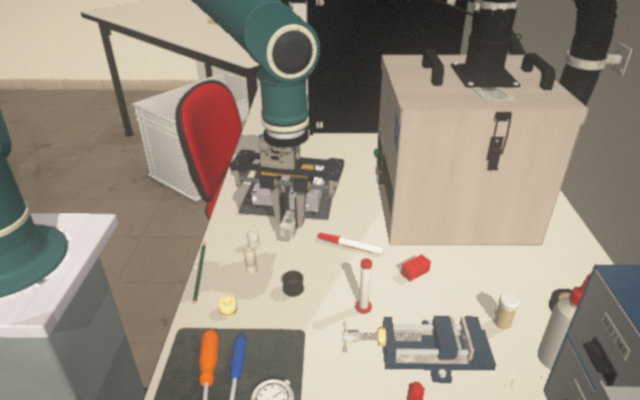

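View pics/w4.png

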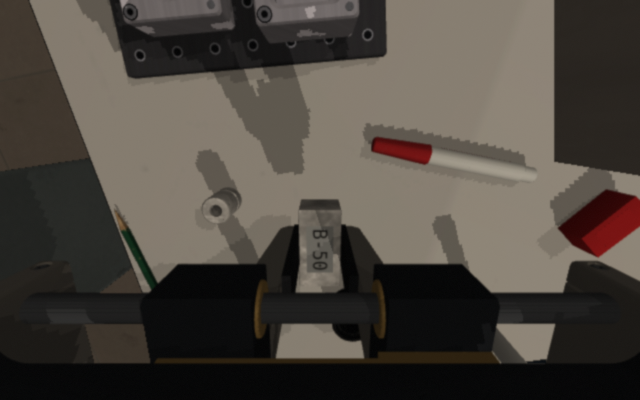

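>>> {"fn": "apply_moves", "kwargs": {
  "translation": [
    [0.4, 2.5, 2.5],
    [0.4, 4, 1],
    [0.4, 4, 0],
    [0.4, 4, 0],
    [0.2, 2.6, 0]
  ],
  "angular": [
    [0, 0, 1],
    [0, 0, 1],
    [0, 0, 1],
    [0, 0, 1],
    [0, 0, 1.1]
  ],
  "grip": [1, 1, 1, 1, 1]
}}

```text
time: 5.4
tcp_pos: [0.5583, 0.2066, 0.1214]
tool_rot: [[0.088, 0.996, -0.002], [0.996, -0.088, 0.001], [0.001, -0.002, -1.0]]
force: [0.5, 0.5, -1.4]
width: 0.269
```

>>> {"fn": "apply_moves", "kwargs": {
  "translation": [
    [0, 0, 0],
    [0, 0, 0],
    [0, 0, 0]
  ],
  "angular": [
    [0, 0, 0],
    [0, 0, 0],
    [0, 0, 0]
  ],
  "grip": [1, 1, 1]
}}

```text
time: 5.7
tcp_pos: [0.559, 0.2016, 0.1214]
tool_rot: [[0.093, 0.996, -0.002], [0.996, -0.093, -0.002], [-0.002, -0.002, -1.0]]
force: [-0.2, -0.1, -2.9]
width: 0.268
```

```bash
python3 - <<'E'
from h import *
s=robot.state();print(s['time'],s['tcp_pos'],s['width'],s['force'])
snap('wrist','w5.png');im=snap('side','s5.png')
a=im[130:230,220:360,::-1];cv2.imwrite('pics/s5c.png',cv2.resize(a,None,fx=5,fy=5,interpolation=cv2.INTER_CUBIC))
E
```

```text
5.7 [0.55904366 0.20155978 0.12142254] 0.26807739391607044 [-0.23193936 -0.06284288 -2.86505974]
```

View pics/w5.png

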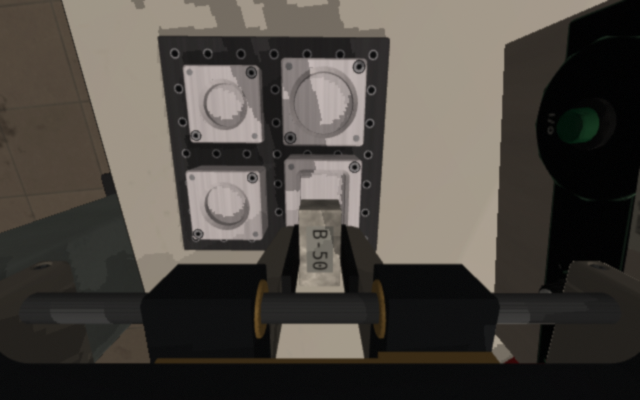

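View pics/s5c.png

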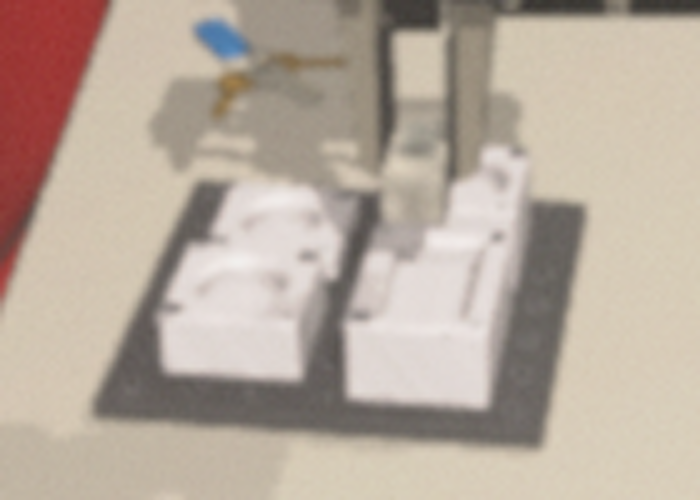

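```bash
python3 - <<'E'
from h import *
c=vision.camera_info('wrist')
im=cv2.imread('pics/w5.png');im=cv2.resize(im[40:240,160:400],None,fx=3,fy=3,interpolation=cv2.INTER_CUBIC)
th=np.radians(-5)
R=np.array([[np.cos(th),-np.sin(th)],[np.sin(th),np.cos(th)]])
for x,y,z,l in [(.4857,.2943,.024,31),(.4766,.2118,.04,31),(.5681,.2862,.052,31),(.5598,.2028,.049,42)]:
    p=[proj('wrist',[*(np.array([x,y])+R@np.array([a*.031,b*l/1000])),z],c) for a,b in[(1,1),(1,-1),(-1,-1),(-1,1)]]
    q=((np.array(p)-[160,40]+.5)*3-.5).round().astype(int); cv2.polylines(im,[q],True,(0,0,255),1)
cv2.imwrite('pics/w5p.png',im)
E
```

```text
(no output)
```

View pics/w5p.png

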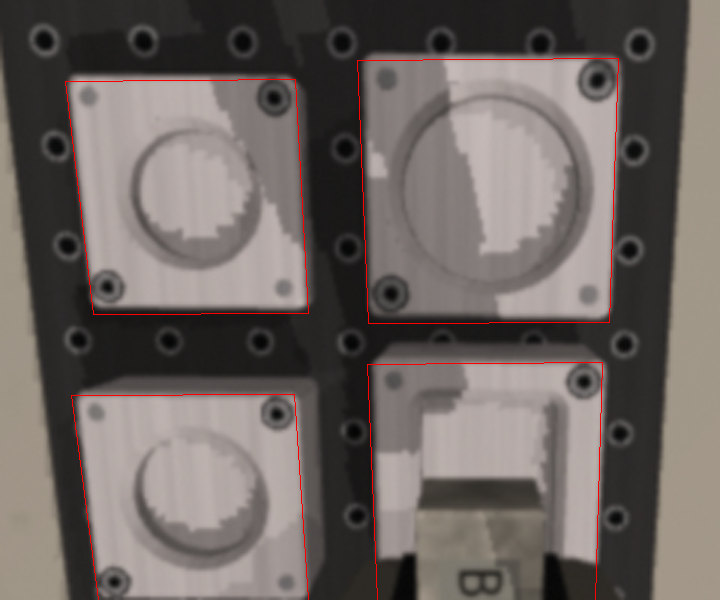

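>>> {"fn": "apply_moves", "kwargs": {
  "translation": [
    [0.1, 0.15, -2],
    [0, 0, -2],
    [0, 0, -0.8],
    [0, 0, 0],
    [0, 0, 0]
  ],
  "angular": [
    [0, 0, 0],
    [0, 0, 0],
    [0, 0, 0],
    [0, 0, 0],
    [0, 0, 0]
  ],
  "grip": [1, 1, 1, 1, 1]
}}

```text
time: 6.3
tcp_pos: [0.5609, 0.2047, 0.0751]
tool_rot: [[0.092, 0.996, 0.001], [0.996, -0.092, 0.0], [0.0, 0.001, -1.0]]
force: [0.1, -0.4, -2.3]
width: 0.27
```

>>> {"fn": "apply_moves", "kwargs": {
  "translation": [
    [0, -0.1, -0.3],
    [0, 0, -0.2],
    [0, 0, 0],
    [0, 0, 0]
  ],
  "angular": [
    [0, 0, 0],
    [0, 0, 0],
    [0, 0, 0],
    [0, 0, 0]
  ],
  "grip": [1, 1, 1, 1]
}}

```text
time: 6.7
tcp_pos: [0.5605, 0.2039, 0.0698]
tool_rot: [[0.092, 0.996, 0.0], [0.996, -0.092, 0.0], [0.0, 0.0, -1.0]]
force: [0.6, -0.9, -2.7]
width: 0.267
```

>>> {"fn": "apply_moves", "kwargs": {
  "translation": [
    [0, 0, -0.1],
    [0, 0, 0],
    [0, 0, 0]
  ],
  "angular": [
    [0, 0, 0],
    [0, 0, 0],
    [0, 0, 0]
  ],
  "grip": [1, 1, 1]
}}

```text
time: 7.0
tcp_pos: [0.5605, 0.2038, 0.0686]
tool_rot: [[0.092, 0.996, 0.0], [0.996, -0.092, -0.0], [-0.0, 0.0, -1.0]]
force: [0.8, 0.7, -2.3]
width: 0.266
```

>>> {"fn": "apply_moves", "kwargs": {
  "translation": [
    [0, 0, 0],
    [0, 0, 0],
    [0, 0, 0]
  ],
  "angular": [
    [0, 0, 0],
    [0, 0, 0],
    [0, 0, 0]
  ],
  "grip": [0.15, 0.15, 0.15]
}}

```text
time: 7.3
tcp_pos: [0.5607, 0.204, 0.0689]
tool_rot: [[0.091, 0.996, 0.001], [0.996, -0.091, 0.0], [0.0, 0.001, -1.0]]
force: [-0.2, -0.3, 0.4]
width: 0.424
```

>>> {"fn": "apply_moves", "kwargs": {
  "translation": [
    [0, 0, 1],
    [0, 0, 2],
    [0, -2, 2],
    [-1, -3, 2],
    [-1, -3, 1]
  ],
  "angular": [
    [0, 0, 0],
    [0, 0, 0],
    [0, 0, 0],
    [0, 0, 0],
    [0, 0, 0]
  ],
  "grip": [0.15, 0.15, 0.15, 0.15, 0]
}}

```text
time: 7.8
tcp_pos: [0.5412, 0.1238, 0.151]
tool_rot: [[0.09, 0.996, 0.003], [0.996, -0.09, 0.001], [0.001, 0.003, -1.0]]
force: [0.2, -0.1, 0.9]
width: 0.484
```

```bash
python3 - <<'E'
from h import *
s=robot.state();print(s['time'],s['tcp_pos'],s['width'],s['force'])
snap('wrist','w6.png')
E
```

```text
7.8 [0.54117051 0.1238311  0.15099646] 0.48393707109443274 [ 0.17731568 -0.14394185  0.86461989]
```

View pics/w6.png

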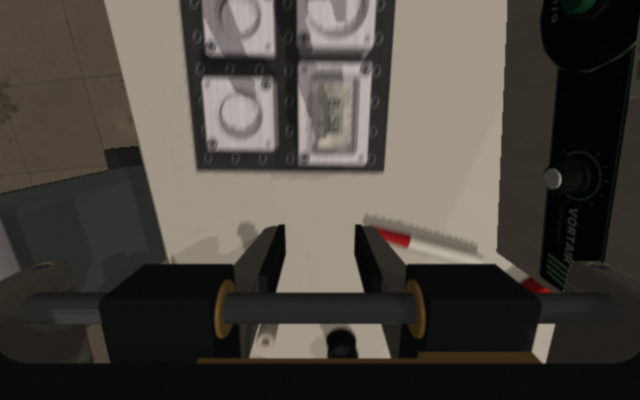

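>>> {"fn": "apply_moves", "kwargs": {
  "translation": [
    [-2.5, -2.3, -2],
    [-2.5, -2.3, -2],
    [-2.5, -2.3, -2],
    [0, 0, 0],
    [0, 0, 0]
  ],
  "angular": [
    [0, 0, 0],
    [0, 0, 0],
    [0, 0, 0],
    [0, 0, 0],
    [0, 0, 0]
  ],
  "grip": [0, 0, 0, 0, 0]
}}

```text
time: 8.35
tcp_pos: [0.4658, 0.0547, 0.0891]
tool_rot: [[0.092, 0.996, 0.001], [0.996, -0.092, -0.0], [-0.0, 0.001, -1.0]]
force: [1.1, 0.9, 0.5]
width: 0.499
```

```bash
python3 - <<'E'
from h import *
s=robot.state();print(s['time'],s['tcp_pos'],s['width'],s['force'])
c=vision.camera_info('wrist');snap('wrist','w7.png');print(proj('wrist',[.4637,.0545,.034],c))
E
```

```text
8.35 [0.46576232 0.05465655 0.0891029 ] 0.4993795027569446 [1.11985763 0.8562221  0.51161522]
[318.67337732 220.55948947]
```

View pics/w7.png

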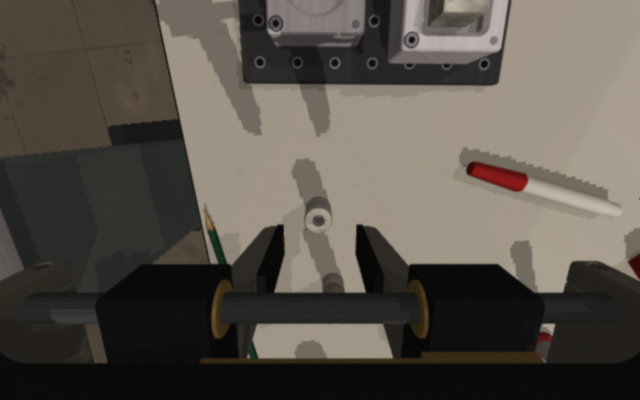

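>>> {"fn": "apply_moves", "kwargs": {
  "translation": [
    [-0.1, 0, -2],
    [0, 0, -2],
    [0, 0, -1.9],
    [0, 0, 0],
    [0, 0, 0]
  ],
  "angular": [
    [0, 0, 0],
    [0, 0, 0],
    [0, 0, 0],
    [0, 0, 0],
    [0, 0, 0]
  ],
  "grip": [0, 0, 0, 0, 0]
}}

```text
time: 8.9
tcp_pos: [0.4656, 0.056, 0.0302]
tool_rot: [[0.09, 0.996, 0.001], [0.996, -0.09, 0.001], [0.001, 0.001, -1.0]]
force: [0.5, 0.4, 0.9]
width: 0.5
```

>>> {"fn": "apply_moves", "kwargs": {
  "translation": [
    [0, 0, 0],
    [0, 0, 0],
    [0, 0, 0],
    [0, 0, 0]
  ],
  "angular": [
    [0, 0, 0],
    [0, 0, 0],
    [0, 0, 0],
    [0, 0, 0]
  ],
  "grip": [1, 1, 1, 1]
}}

```text
time: 9.3
tcp_pos: [0.4649, 0.0548, 0.0302]
tool_rot: [[0.092, 0.996, 0.001], [0.996, -0.092, -0.0], [0.0, 0.001, -1.0]]
force: [0.0, 0.4, 4.3]
width: 0.233
```

>>> {"fn": "apply_moves", "kwargs": {
  "translation": [
    [0, 0, 1],
    [0, 0, 2],
    [0, 0, 3],
    [0, 0, 3],
    [0, 0, 0]
  ],
  "angular": [
    [0, 0, 0],
    [0, 0, 0],
    [0, 0, 0],
    [0, 0, 0],
    [0, 0, 0]
  ],
  "grip": [1, 1, 1, 1, 1]
}}

```text
time: 9.8
tcp_pos: [0.4668, 0.0553, 0.1232]
tool_rot: [[0.092, 0.996, 0.007], [0.996, -0.092, 0.0], [0.001, 0.007, -1.0]]
force: [1.0, -0.1, -1.4]
width: 0.229
```

```bash
python3 - <<'E'
from h import *
s=robot.state();print(s['time'],s['tcp_pos'],s['width'],s['force'])
snap('wrist','w8.png')
E
```

```text
9.8 [0.46678897 0.05527058 0.1232331 ] 0.22850213322541066 [ 0.99272043 -0.12284903 -1.43867058]
```

View pics/w8.png

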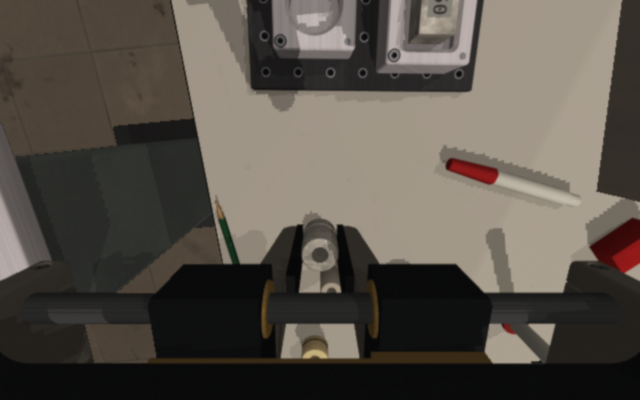

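>>> {"fn": "apply_moves", "kwargs": {
  "translation": [
    [0.3, 4, 0],
    [0.3, 4, 0],
    [0.3, 4, 0],
    [0.2, 3.7, 0],
    [0, 0, 0]
  ],
  "angular": [
    [0, 0, 0],
    [0, 0, 0],
    [0, 0, 0],
    [0, 0, 0],
    [0, 0, 0]
  ],
  "grip": [1, 1, 1, 1, 1]
}}

```text
time: 10.35
tcp_pos: [0.474, 0.2176, 0.119]
tool_rot: [[0.084, 0.996, -0.001], [0.996, -0.084, 0.004], [0.003, -0.001, -1.0]]
force: [-0.8, 0.2, -0.5]
width: 0.23
```

>>> {"fn": "apply_moves", "kwargs": {
  "translation": [
    [0, 0, -2],
    [0, 0, -1],
    [0, 0, 0],
    [0, 0, 0]
  ],
  "angular": [
    [0, 0, 0],
    [0, 0, 0],
    [0, 0, 0],
    [0, 0, 0]
  ],
  "grip": [1, 1, 1, 1]
}}

```text
time: 10.75
tcp_pos: [0.4752, 0.2112, 0.0893]
tool_rot: [[0.092, 0.996, -0.001], [0.996, -0.092, -0.001], [-0.001, -0.001, -1.0]]
force: [0.2, 0.1, -0.6]
width: 0.232
```

```bash
python3 - <<'E'
from h import *
s=robot.state();print(s['time'],s['tcp_pos'],s['width'],s['force'])
snap('wrist','w9.png');im=snap('side','s9.png')
a=im[130:230,220:360,::-1];cv2.imwrite('pics/s9c.png',cv2.resize(a,None,fx=5,fy=5,interpolation=cv2.INTER_CUBIC))
E
```

```text
10.75 [0.47520952 0.211161   0.08925787] 0.23186986247876035 [ 0.24245273  0.08110193 -0.59604425]
```

View pics/w9.png

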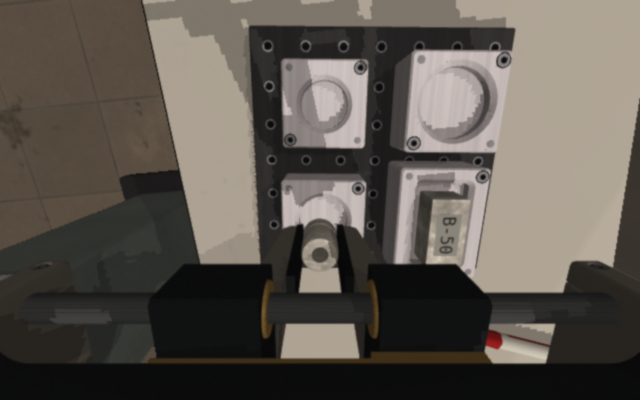

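View pics/s9c.png

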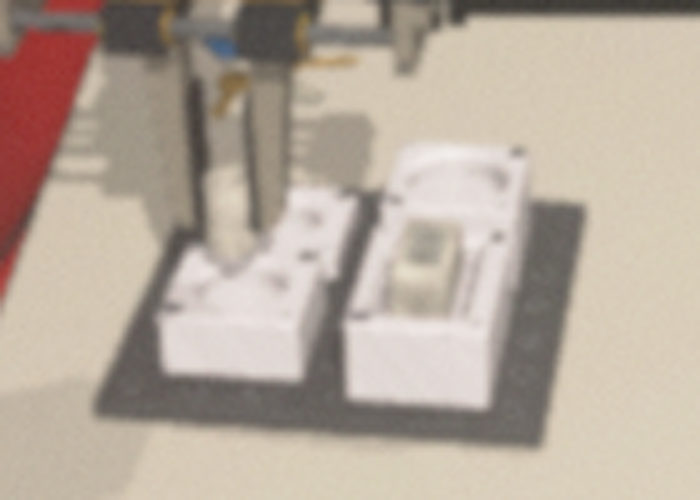

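>>> {"fn": "apply_moves", "kwargs": {
  "translation": [
    [0.25, 0.1, -1],
    [0, 0, -1],
    [0, 0, -0.5],
    [0, 0, 0],
    [0, 0, 0]
  ],
  "angular": [
    [0, 0, 0],
    [0, 0, 0],
    [0, 0, 0],
    [0, 0, 0],
    [0, 0, 0]
  ],
  "grip": [1, 1, 1, 1, 1]
}}

```text
time: 11.35
tcp_pos: [0.4778, 0.2129, 0.0644]
tool_rot: [[0.091, 0.996, -0.0], [0.996, -0.091, -0.0], [-0.0, -0.0, -1.0]]
force: [0.6, -0.1, -0.9]
width: 0.231
```

>>> {"fn": "apply_moves", "kwargs": {
  "translation": [
    [0, 0, -0.3],
    [0, 0, 0],
    [0, 0, 0]
  ],
  "angular": [
    [0, 0, 0],
    [0, 0, 0],
    [0, 0, 0]
  ],
  "grip": [1, 1, 1]
}}

```text
time: 11.65
tcp_pos: [0.478, 0.2129, 0.0617]
tool_rot: [[0.091, 0.996, 0.0], [0.996, -0.091, -0.0], [0.0, 0.0, -1.0]]
force: [-0.0, -0.1, -0.3]
width: 0.23
```

>>> {"fn": "apply_moves", "kwargs": {
  "translation": [
    [0, 0, -0.1],
    [0, 0, 0],
    [0, 0, 0],
    [0, 0, 0],
    [0, 0, 0]
  ],
  "angular": [
    [0, 0, 0],
    [0, 0, 0],
    [0, 0, 0],
    [0, 0, 0],
    [0, 0, 0]
  ],
  "grip": [1, 1, 0.15, 0.15, 0.15]
}}

```text
time: 12.15
tcp_pos: [0.478, 0.2129, 0.0607]
tool_rot: [[0.091, 0.996, 0.0], [0.996, -0.091, 0.0], [0.0, 0.0, -1.0]]
force: [0.2, -0.0, 0.7]
width: 0.425
```

>>> {"fn": "apply_moves", "kwargs": {
  "translation": [
    [0, 0, 1],
    [0, 0, 2],
    [0, -3, 3],
    [0, -4, 2],
    [0, -4, 0]
  ],
  "angular": [
    [0, 0, 0],
    [0, 0, 0],
    [0, 0, 0],
    [0, 0, 0],
    [0, 0, 0]
  ],
  "grip": [0.15, 0.15, 0.15, 0.15, 0]
}}

```text
time: 12.65
tcp_pos: [0.4797, 0.1028, 0.1439]
tool_rot: [[0.09, 0.996, 0.006], [0.996, -0.09, 0.001], [0.001, 0.006, -1.0]]
force: [0.8, -0.9, -0.2]
width: 0.482
```

```bash
python3 - <<'E'
from h import *
s=robot.state();print(s['time'],s['tcp_pos'],s['width'],s['force'])
im=snap('side','s10.png')
a=im[130:230,220:360,::-1];cv2.imwrite('pics/s10c.png',cv2.resize(a,None,fx=5,fy=5,interpolation=cv2.INTER_CUBIC))
snap('wrist','w10.png')
E
```

```text
12.65 [0.47971763 0.10276918 0.14389779] 0.48188718210929277 [ 0.7539693  -0.91776458 -0.20054397]
```

View pics/s10c.png

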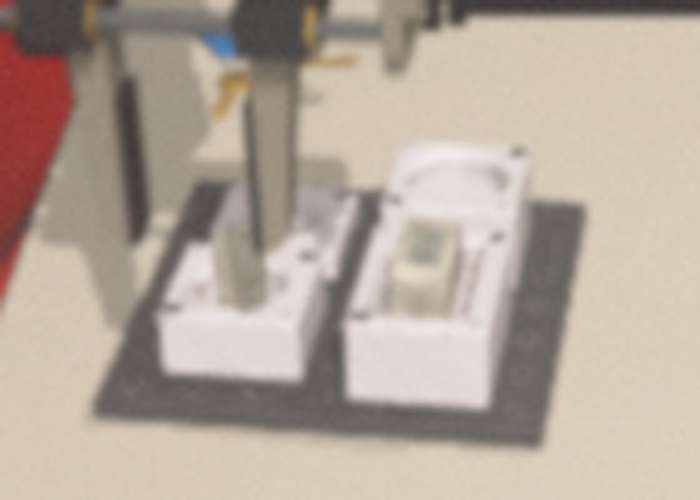

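View pics/w10.png

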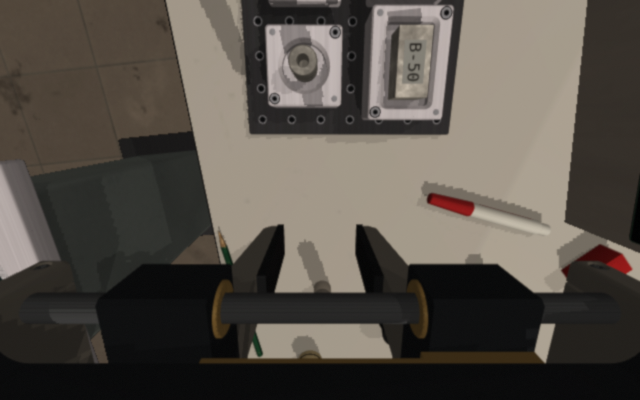

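>>> {"fn": "apply_moves", "kwargs": {
  "translation": [
    [-0.3, -4, 0],
    [-0.3, -4, -1],
    [-0.4, -4.2, -2],
    [0, 0, -0.9],
    [0, 0, 0]
  ],
  "angular": [
    [0, 0, 0],
    [0, 0, 0],
    [0, 0, 0],
    [0, 0, 0],
    [0, 0, 0]
  ],
  "grip": [0, 0, 0, 0, 0]
}}

```text
time: 13.25
tcp_pos: [0.4672, -0.0193, 0.1009]
tool_rot: [[0.093, 0.996, -0.002], [0.996, -0.093, 0.001], [0.0, -0.002, -1.0]]
force: [0.0, 1.2, 0.7]
width: 0.499
```

```bash
python3 - <<'E'
from h import *
s=robot.state();print(s['time'],s['tcp_pos'],s['width'],s['force'])
c=vision.camera_info('wrist');snap('wrist','w11.png');print(proj('wrist',[.4698,-.0195,.05],c))
E
```

```text
13.25 [ 0.4672199  -0.01929954  0.10087778] 0.49860869105551575 [0.00269551 1.18481418 0.72875035]
[324.98840493 221.92796774]
```

View pics/w11.png

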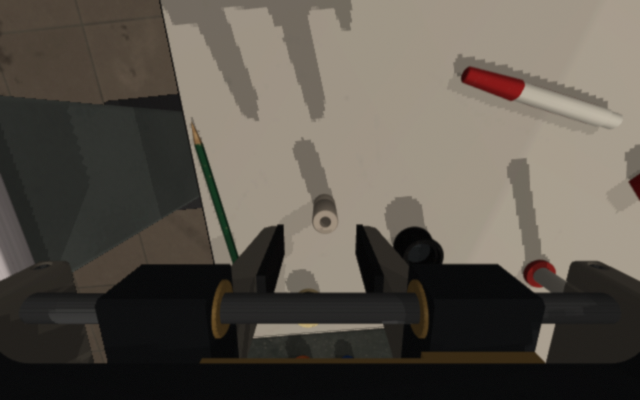

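>>> {"fn": "apply_moves", "kwargs": {
  "translation": [
    [0.25, 0, -1.5],
    [0, 0, -2.5],
    [0, 0, -2.1],
    [0, 0, 0],
    [0, 0, 0]
  ],
  "angular": [
    [0, 0, 0],
    [0, 0, 0],
    [0, 0, 0],
    [0, 0, 0],
    [0, 0, 0]
  ],
  "grip": [0, 0, 0, 0, 0]
}}

```text
time: 13.8
tcp_pos: [0.4707, -0.0177, 0.0406]
tool_rot: [[0.089, 0.996, -0.0], [0.996, -0.089, 0.001], [0.001, -0.0, -1.0]]
force: [1.1, 0.5, -0.2]
width: 0.501
```

>>> {"fn": "apply_moves", "kwargs": {
  "translation": [
    [0, 0, 0],
    [0, 0, 0],
    [0, 0, 0],
    [0, 0, 0]
  ],
  "angular": [
    [0, 0, 0],
    [0, 0, 0],
    [0, 0, 0],
    [0, 0, 0]
  ],
  "grip": [1, 1, 1, 1]
}}

```text
time: 14.2
tcp_pos: [0.4709, -0.0193, 0.0412]
tool_rot: [[0.092, 0.996, 0.001], [0.996, -0.092, -0.0], [-0.0, 0.001, -1.0]]
force: [0.0, 0.6, 3.1]
width: 0.21
```

>>> {"fn": "apply_moves", "kwargs": {
  "translation": [
    [0, 0, 1],
    [0, 0, 2.5],
    [0, 0, 4],
    [0, 0, 3],
    [0, 0, 0]
  ],
  "angular": [
    [0, 0, 0],
    [0, 0, 0],
    [0, 0, 0],
    [0, 0, 0],
    [0, 0, 0]
  ],
  "grip": [1, 1, 1, 1, 1]
}}

```text
time: 14.7
tcp_pos: [0.473, -0.0191, 0.1497]
tool_rot: [[0.092, 0.996, 0.008], [0.996, -0.092, -0.001], [-0.001, 0.008, -1.0]]
force: [0.5, 0.4, -0.5]
width: 0.208
```

```bash
python3 - <<'E'
from h import *
s=robot.state();print(s['time'],s['tcp_pos'],s['width'],s['force'])
snap('wrist','w12.png')
E
```

```text
14.7 [ 0.47304014 -0.01910124  0.14974862] 0.20794844640395643 [ 0.5038154   0.36035653 -0.49961649]
```

View pics/w12.png

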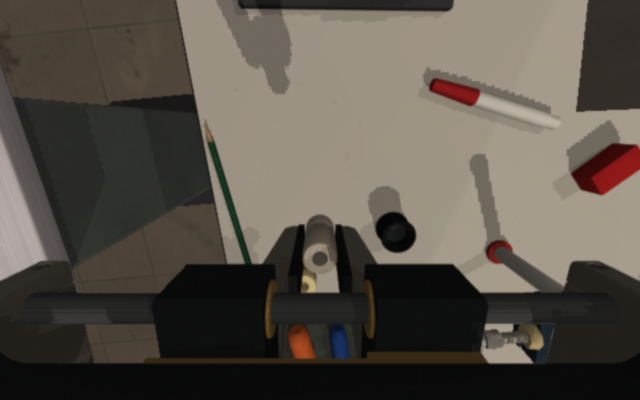

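>>> {"fn": "apply_moves", "kwargs": {
  "translation": [
    [0.2, 3, 0],
    [0.2, 4, 0],
    [0.2, 4, 0],
    [0.2, 4, 0],
    [0.2, 4, 0]
  ],
  "angular": [
    [0, 0, 0],
    [0, 0, 0],
    [0, 0, 0],
    [0, 0, 0],
    [0, 0, 0]
  ],
  "grip": [1, 1, 1, 1, 1]
}}

```text
time: 15.25
tcp_pos: [0.4795, 0.1718, 0.1444]
tool_rot: [[0.092, 0.996, -0.002], [0.996, -0.092, -0.001], [-0.001, -0.002, -1.0]]
force: [1.3, -1.1, 0.2]
width: 0.21
```

>>> {"fn": "apply_moves", "kwargs": {
  "translation": [
    [0.2, 4, 0],
    [0.2, 4, 0],
    [0, 4, 0],
    [0, 0.4, 0],
    [0, 0, 0]
  ],
  "angular": [
    [0, 0, 0],
    [0, 0, 0],
    [0, 0, 0],
    [0, 0, 0],
    [0, 0, 0]
  ],
  "grip": [1, 1, 1, 1, 1]
}}

```text
time: 15.75
tcp_pos: [0.4831, 0.2956, 0.1443]
tool_rot: [[0.089, 0.996, -0.002], [0.996, -0.089, -0.001], [-0.001, -0.002, -1.0]]
force: [-0.1, -0.9, -1.0]
width: 0.208
```

>>> {"fn": "apply_moves", "kwargs": {
  "translation": [
    [0, 0, -2],
    [0, 0, -2],
    [0, 0, 0],
    [0, 0, 0]
  ],
  "angular": [
    [0, 0, 0],
    [0, 0, 0],
    [0, 0, 0],
    [0, 0, 0]
  ],
  "grip": [1, 1, 1, 1]
}}

```text
time: 16.15
tcp_pos: [0.4845, 0.2932, 0.1053]
tool_rot: [[0.093, 0.996, -0.001], [0.996, -0.093, -0.001], [-0.001, -0.001, -1.0]]
force: [0.3, 0.2, -0.8]
width: 0.209
```

```bash
python3 - <<'E'
from h import *
s=robot.state();print(s['time'],s['tcp_pos'],s['width'],s['force'])
snap('wrist','w13.png');im=snap('scene','s13.png')
a=im[170:270,180:330,::-1];cv2.imwrite('pics/s13c.png',cv2.resize(a,None,fx=5,fy=5,interpolation=cv2.INTER_CUBIC))
E
```

```text
16.15 [0.48448437 0.29321664 0.10527054] 0.20904578461820797 [ 0.28186871  0.17918002 -0.80646697]
```

View pics/w13.png

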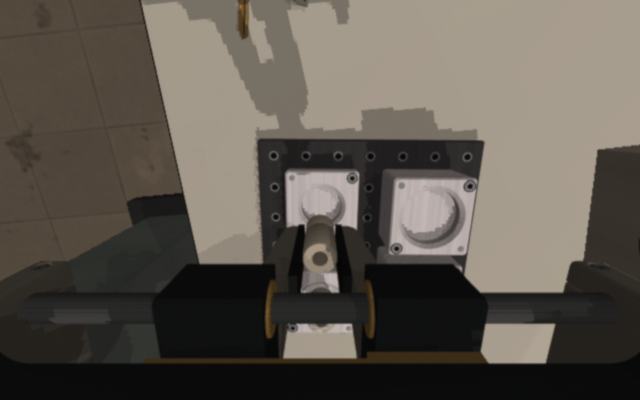

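View pics/s13c.png

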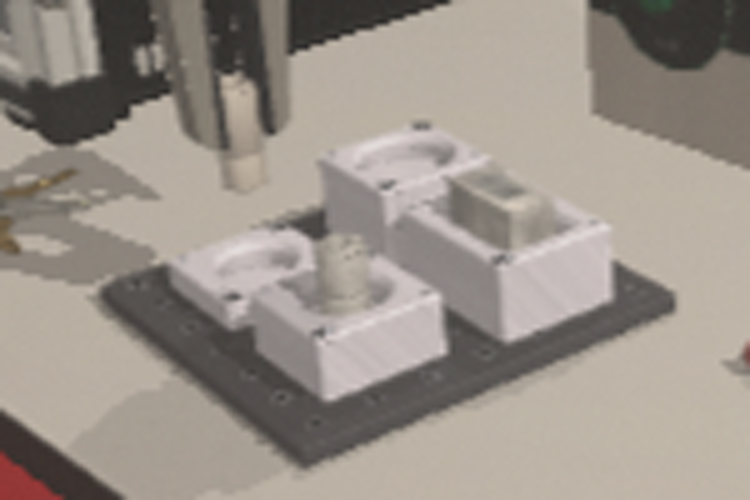

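>>> {"fn": "apply_moves", "kwargs": {
  "translation": [
    [0.2, 0.2, -1.5],
    [0, 0, -1.5],
    [0, 0, -1.3],
    [0, 0, 0],
    [0, 0, 0]
  ],
  "angular": [
    [0, 0, 0],
    [0, 0, 0],
    [0, 0, 0],
    [0, 0, 0],
    [0, 0, 0]
  ],
  "grip": [1, 1, 1, 1, 1]
}}

```text
time: 16.75
tcp_pos: [0.486, 0.2969, 0.0619]
tool_rot: [[0.091, 0.996, -0.001], [0.996, -0.091, -0.0], [-0.001, -0.001, -1.0]]
force: [-0.4, -0.7, -0.1]
width: 0.21
```

>>> {"fn": "apply_moves", "kwargs": {
  "translation": [
    [0.1, -0.1, -0.4],
    [0, 0, -0.2],
    [0, 0, 0],
    [0, 0, 0]
  ],
  "angular": [
    [0, 0, 0],
    [0, 0, 0],
    [0, 0, 0],
    [0, 0, 0]
  ],
  "grip": [1, 1, 1, 1]
}}

```text
time: 17.15
tcp_pos: [0.4876, 0.2959, 0.0568]
tool_rot: [[0.092, 0.996, 0.0], [0.996, -0.092, 0.0], [0.0, 0.0, -1.0]]
force: [-0.4, 0.3, -0.9]
width: 0.205
```

>>> {"fn": "apply_moves", "kwargs": {
  "translation": [
    [0, 0, -0.1],
    [0, 0, 0],
    [0, 0, 0],
    [0, 0, 0],
    [0, 0, 0]
  ],
  "angular": [
    [0, 0, 0],
    [0, 0, 0],
    [0, 0, 0],
    [0, 0, 0],
    [0, 0, 0]
  ],
  "grip": [1, 1, 0.2, 0.2, 0.2]
}}

```text
time: 17.65
tcp_pos: [0.4875, 0.2959, 0.0557]
tool_rot: [[0.092, 0.996, 0.0], [0.996, -0.092, 0.0], [0.0, 0.0, -1.0]]
force: [-0.9, 0.5, -0.6]
width: 0.397
```

>>> {"fn": "apply_moves", "kwargs": {
  "translation": [
    [0, 0, 1],
    [0, 0, 3],
    [0, 0, 4],
    [-0.5, -4, 0],
    [-0.5, -4, 0]
  ],
  "angular": [
    [0, 0, 0],
    [0, 0, 0],
    [0, 0, 0],
    [0, 0, 0],
    [0, 0, 0]
  ],
  "grip": [0.2, 0.2, 0.2, 0.2, 0.2]
}}

```text
time: 18.15
tcp_pos: [0.478, 0.2165, 0.1377]
tool_rot: [[0.089, 0.996, 0.003], [0.996, -0.089, 0.002], [0.002, 0.003, -1.0]]
force: [-0.6, -0.7, -0.1]
width: 0.401
```

>>> {"fn": "apply_moves", "kwargs": {
  "translation": [
    [-0.5, -4, 0],
    [-0.5, -5, 0],
    [-0.5, -5, 0],
    [-0.5, -5, 0],
    [-0.5, -5, 0]
  ],
  "angular": [
    [0, 0, 0],
    [0, 0, 0],
    [0, 0, 0],
    [0, 0, 0],
    [0, 0, 0]
  ],
  "grip": [0, 0, 0, 0, 0]
}}

```text
time: 18.65
tcp_pos: [0.4524, -0.025, 0.1365]
tool_rot: [[0.091, 0.996, 0.001], [0.996, -0.091, -0.001], [-0.0, 0.001, -1.0]]
force: [-0.0, -0.2, -0.5]
width: 0.505
```

>>> {"fn": "apply_moves", "kwargs": {
  "translation": [
    [-0.5, -5, 0],
    [-0.2, -4, -1],
    [0, 0, -2],
    [0, 0, 0],
    [0, 0, 0]
  ],
  "angular": [
    [0, 0, 0],
    [0, 0, 0],
    [0, 0, 0],
    [0, 0, 0],
    [0, 0, 0]
  ],
  "grip": [0, 0, 0, 0, 0]
}}

```text
time: 19.15
tcp_pos: [0.4457, -0.1121, 0.1062]
tool_rot: [[0.09, 0.996, 0.0], [0.996, -0.09, 0.001], [0.001, 0.0, -1.0]]
force: [-0.4, 1.0, 0.0]
width: 0.495
```

```bash
python3 - <<'E'
from h import *
s=robot.state();print(s['time'],s['tcp_pos'],s['width'],s['force'])
c=vision.camera_info('wrist');snap('wrist','w14.png');print(proj('wrist',[.4453,-.1194,.022],c))
im=snap('scene','s14.png')
a=im[170:270,180:330,::-1];cv2.imwrite('pics/s14c.png',cv2.resize(a,None,fx=5,fy=5,interpolation=cv2.INTER_CUBIC))
E
```

```text
19.15 [ 0.44573655 -0.11206402  0.10615365] 0.49518362967310975 [-0.40951935  1.01969765  0.03892621]
[321.37194146 217.24197542]
```

View pics/w14.png

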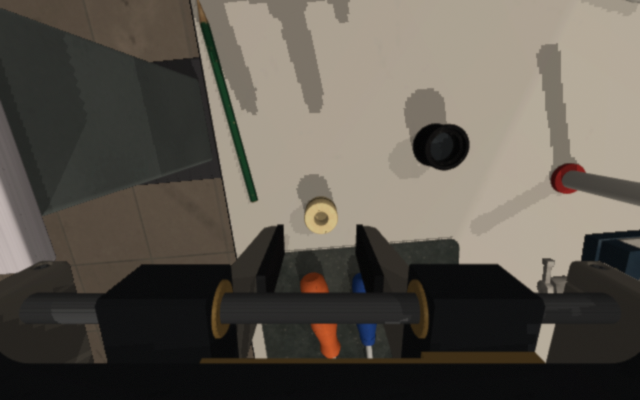

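View pics/s14c.png

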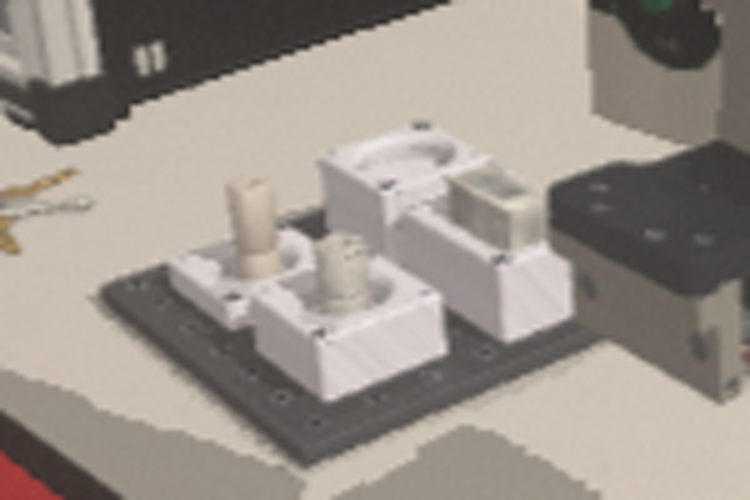

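>>> {"fn": "apply_moves", "kwargs": {
  "translation": [
    [0, -0.7, -2],
    [0, 0, -3],
    [0, 0, -2.6],
    [0, 0, 0],
    [0, 0, 0]
  ],
  "angular": [
    [0, 0, 0],
    [0, 0, 0],
    [0, 0, 0],
    [0, 0, 0],
    [0, 0, 0]
  ],
  "grip": [0.1, 0.1, 0.1, 0.1, 0.1]
}}

```text
time: 19.75
tcp_pos: [0.4462, -0.1189, 0.0304]
tool_rot: [[0.09, 0.996, 0.0], [0.996, -0.09, 0.0], [0.0, 0.0, -1.0]]
force: [0.6, 0.1, -0.1]
width: 0.452
```

>>> {"fn": "apply_moves", "kwargs": {
  "translation": [
    [0, 0, -0.2],
    [0, 0, 0],
    [0, 0, 0],
    [0, 0, 0],
    [0, 0, 0]
  ],
  "angular": [
    [0, 0, 0],
    [0, 0, 0],
    [0, 0, 0],
    [0, 0, 0],
    [0, 0, 0]
  ],
  "grip": [0.1, 1, 1, 1, 1]
}}

```text
time: 20.25
tcp_pos: [0.4463, -0.1201, 0.0285]
tool_rot: [[0.092, 0.996, 0.002], [0.996, -0.092, -0.001], [-0.001, 0.002, -1.0]]
force: [-0.6, -0.3, 7.6]
width: 0.318
```

>>> {"fn": "apply_moves", "kwargs": {
  "translation": [
    [0, 0, 1],
    [0, 0, 2.5],
    [0, 0, 4],
    [0, 0, 4],
    [0, 0, 0]
  ],
  "angular": [
    [0, 0, 0],
    [0, 0, 0],
    [0, 0, 0],
    [0, 0, 0],
    [0, 0, 0]
  ],
  "grip": [1, 1, 1, 1, 1]
}}

```text
time: 20.75
tcp_pos: [0.4487, -0.1205, 0.1474]
tool_rot: [[0.092, 0.996, 0.009], [0.996, -0.092, -0.003], [-0.003, 0.009, -1.0]]
force: [1.1, 0.2, -0.3]
width: 0.311
```

```bash
python3 - <<'E'
from h import *
s=robot.state();print(s['time'],s['tcp_pos'],s['width'],s['force'])
snap('wrist','w15.png')
E
```

```text
20.75 [ 0.44866157 -0.12050909  0.14744288] 0.3113050176645457 [ 1.07106186  0.23673741 -0.2674605 ]
```

View pics/w15.png

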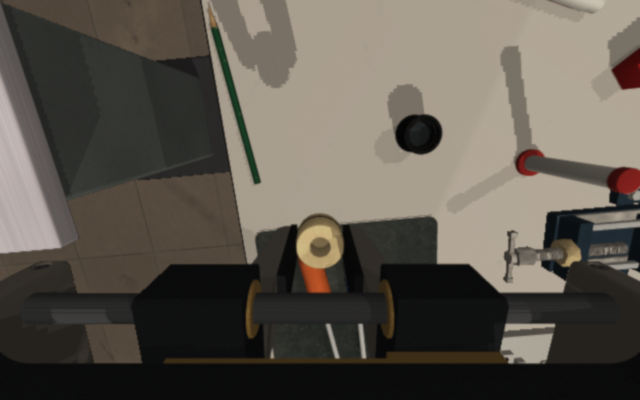

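>>> {"fn": "apply_moves", "kwargs": {
  "translation": [
    [0.8, 3, 0],
    [1.2, 4, 0],
    [1.2, 4, 0],
    [1.2, 4, 0],
    [1.2, 4, 0]
  ],
  "angular": [
    [0, 0, 0],
    [0, 0, 0],
    [0, 0, 0],
    [0, 0, 0],
    [0, 0, 0]
  ],
  "grip": [1, 1, 1, 1, 1]
}}

```text
time: 21.3
tcp_pos: [0.5008, 0.0712, 0.1414]
tool_rot: [[0.092, 0.996, -0.002], [0.996, -0.092, -0.0], [-0.001, -0.002, -1.0]]
force: [-0.3, -0.6, 0.0]
width: 0.313
```

>>> {"fn": "apply_moves", "kwargs": {
  "translation": [
    [1.2, 4, 0],
    [1.2, 4, 0],
    [1.2, 4, 0],
    [1.2, 4, 0],
    [1.2, 4, 0]
  ],
  "angular": [
    [0, 0, 0],
    [0, 0, 0],
    [0, 0, 0],
    [0, 0, 0],
    [0, 0, 0]
  ],
  "grip": [1, 1, 1, 1, 1]
}}

```text
time: 21.8
tcp_pos: [0.561, 0.271, 0.1408]
tool_rot: [[0.092, 0.996, -0.003], [0.996, -0.092, -0.002], [-0.002, -0.002, -1.0]]
force: [-0.9, -0.5, -0.6]
width: 0.313
```

>>> {"fn": "apply_moves", "kwargs": {
  "translation": [
    [0.2, 1.5, 0],
    [0, 0, -2],
    [0, 0, 0],
    [0, 0, 0]
  ],
  "angular": [
    [0, 0, 0],
    [0, 0, 0],
    [0, 0, 0],
    [0, 0, 0]
  ],
  "grip": [1, 1, 1, 1]
}}

```text
time: 22.2
tcp_pos: [0.5629, 0.2836, 0.1214]
tool_rot: [[0.092, 0.996, -0.002], [0.996, -0.092, -0.002], [-0.002, -0.002, -1.0]]
force: [0.5, 0.2, -0.4]
width: 0.316
```

```bash
python3 - <<'E'
from h import *
s=robot.state();print(s['time'],s['tcp_pos'],s['width'],s['force'])
snap('wrist','w16.png')
E
```

```text
22.2 [0.56285432 0.28363553 0.12144994] 0.31599102403553614 [ 0.50591924  0.17701834 -0.43347894]
```

View pics/w16.png

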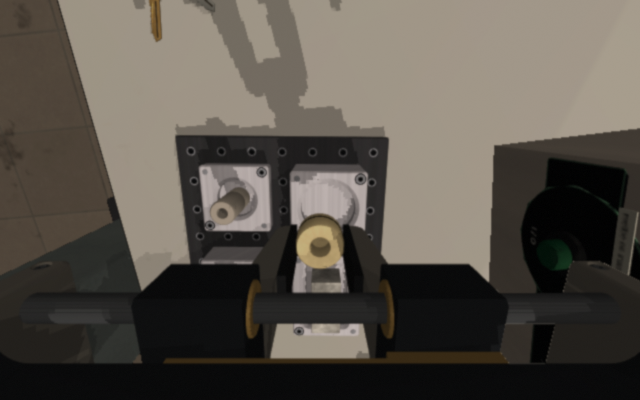

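>>> {"fn": "apply_moves", "kwargs": {
  "translation": [
    [0.5, 0.3, -1.5],
    [0, 0, -1.5],
    [0, 0, -1.2],
    [0, 0, 0],
    [0, 0, 0]
  ],
  "angular": [
    [0, 0, 0],
    [0, 0, 0],
    [0, 0, 0],
    [0, 0, 0],
    [0, 0, 0]
  ],
  "grip": [1, 1, 1, 1, 1]
}}

```text
time: 22.75
tcp_pos: [0.5682, 0.288, 0.08]
tool_rot: [[0.091, 0.996, -0.001], [0.996, -0.091, -0.0], [-0.0, -0.001, -1.0]]
force: [0.4, 0.2, 0.3]
width: 0.311
```

>>> {"fn": "apply_moves", "kwargs": {
  "translation": [
    [0, 0, -0.5],
    [0, 0, -0.2],
    [0, 0, 0],
    [0, 0, 0]
  ],
  "angular": [
    [0, 0, 0],
    [0, 0, 0],
    [0, 0, 0],
    [0, 0, 0]
  ],
  "grip": [1, 1, 1, 1]
}}

```text
time: 23.15
tcp_pos: [0.5686, 0.2882, 0.0738]
tool_rot: [[0.092, 0.996, 0.0], [0.996, -0.092, 0.0], [0.0, 0.0, -1.0]]
force: [0.6, -0.2, -0.0]
width: 0.315
```

>>> {"fn": "apply_moves", "kwargs": {
  "translation": [
    [0, -0.1, -0.2],
    [0, 0, 0],
    [0, 0, 0]
  ],
  "angular": [
    [0, 0, 0],
    [0, 0, 0],
    [0, 0, 0]
  ],
  "grip": [1, 1, 1]
}}

```text
time: 23.45
tcp_pos: [0.5686, 0.287, 0.0716]
tool_rot: [[0.092, 0.996, 0.0], [0.996, -0.092, -0.0], [-0.0, 0.0, -1.0]]
force: [0.1, -0.5, 0.5]
width: 0.317
```

>>> {"fn": "apply_moves", "kwargs": {
  "translation": [
    [0, 0, -0.05],
    [0, 0, 0],
    [0, 0, 0],
    [0, 0, 0],
    [0, 0, 0]
  ],
  "angular": [
    [0, 0, 0],
    [0, 0, 0],
    [0, 0, 0],
    [0, 0, 0],
    [0, 0, 0]
  ],
  "grip": [1, 1, 0.1, 0.1, 0.1]
}}

```text
time: 23.95
tcp_pos: [0.5686, 0.2871, 0.0712]
tool_rot: [[0.092, 0.996, 0.0], [0.996, -0.092, 0.0], [0.0, 0.0, -1.0]]
force: [-0.5, -0.3, -0.2]
width: 0.448
```

>>> {"fn": "apply_moves", "kwargs": {
  "translation": [
    [0, 0, 1],
    [0, 0, 3],
    [0, 0, 4],
    [-1, -4, 4],
    [-1, -5, 3]
  ],
  "angular": [
    [0, 0, 0],
    [0, 0, 0],
    [0, 0, 0],
    [0, 0, 0],
    [0, 0, 0]
  ],
  "grip": [0.1, 0.1, 0.1, 0, 0]
}}

```text
time: 24.45
tcp_pos: [0.5513, 0.2119, 0.2144]
tool_rot: [[0.087, 0.996, 0.003], [0.996, -0.087, 0.002], [0.003, 0.003, -1.0]]
force: [1.4, -0.8, 0.2]
width: 0.5
```

>>> {"fn": "apply_moves", "kwargs": {
  "translation": [
    [-1, -5, 0],
    [-1, -4, 0],
    [0, 0, 0],
    [0, 0, 0]
  ],
  "angular": [
    [0, 0, 0],
    [0, 0, 0],
    [0, 0, 0],
    [0, 0, 0]
  ],
  "grip": [0, 0, 0, 0]
}}

```text
time: 24.85
tcp_pos: [0.5319, 0.1203, 0.2122]
tool_rot: [[0.094, 0.996, 0.002], [0.996, -0.094, -0.0], [0.0, 0.002, -1.0]]
force: [-0.2, 0.8, 0.5]
width: 0.501
```

```bash
python3 - <<'E'
from h import *
s=robot.state();print(s['time'],s['tcp_pos'],s['width'],s['force'])
o=[]
im=snap('scene','s17.png');o.append(cv2.resize(im[170:270,190:330,::-1],None,fx=5.6,fy=5.6,interpolation=cv2.INTER_CUBIC)[:,:784])
cv2.imwrite('pics/s17c.png',o[0])
im=snap('side','d17.png');cv2.imwrite('pics/d17c.png',cv2.resize(im[130:320,220:420,::-1],None,fx=3,fy=3,interpolation=cv2.INTER_CUBIC))
snap('wrist','w17.png')
E
```

```text
24.85 [0.53194673 0.12025843 0.2122206 ] 0.5012606802040398 [-0.16098468  0.80180684  0.50139389]
```

View pics/s17c.png

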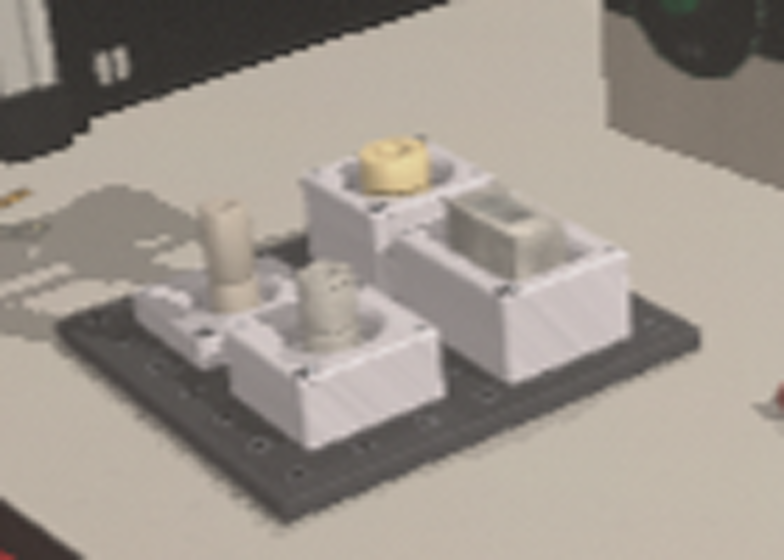

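View pics/d17c.png

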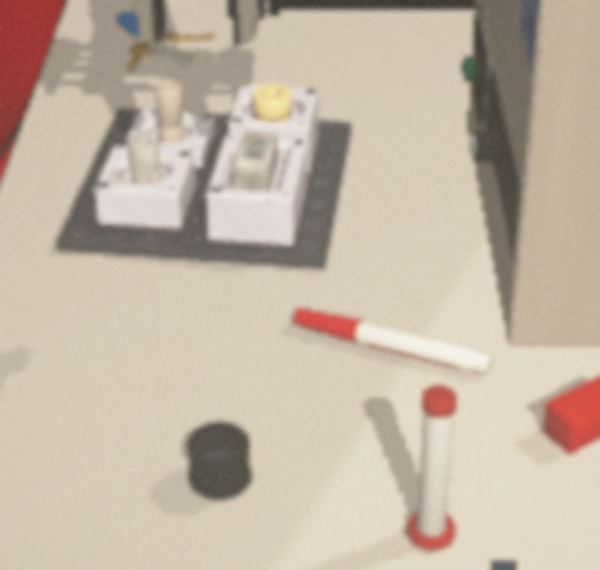

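View pics/w17.png

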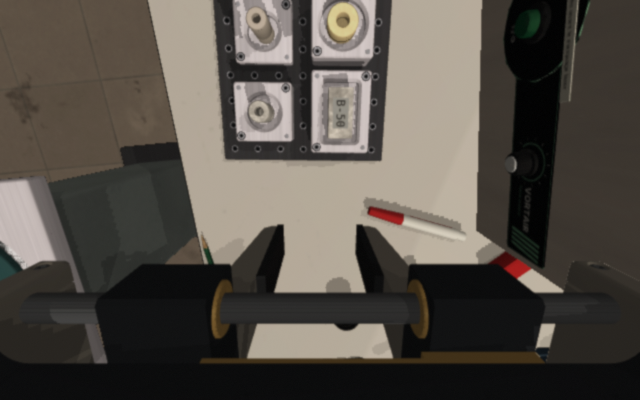

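```bash
python3 -c "
from rig import robot
print(robot.sign_off())"
```

```text
the job is handed in; nothing more can be done
None
```

All four samples are in their nests and the job is handed in at about 25 s of the 112 s allowed:
- **Block:** the grey steel one, marked B-50, is in the oblong nest. I left the red block alone.
- **22 × 34 mm part:** in the mid round nest.
- **20 × 50 mm part:** in the low round nest.
- **30 × 22 mm disc:** in the wide round nest.

The last pictures from all three cameras show each part upright and clear of its pocket walls. The loupe and the focus gauge stand as they did at the start, and the gripper is clear of everything.

I released each part with its underside worked out to be about 0.5–1 mm above the pocket floor, and let it settle the rest of the way. I judged the level tops from those release heights and by eye, and did not measure them separately. The forces I read stayed under 8 N, and no check failed.

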